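# Show the back of a dashboard gauge to the inspection camera

## Task

Draw the gauge with the bright silver bezel and white dial straight up out of the car's console fascia and hold it in the air in front of the bench inspection camera, its back (the terminal side) square to the lens and centred on it, 15 cm from the lens, with the dial's 12 o'clock at the top. Leave the two black gauges seated in the fascia, do not knock the camera, and leave everything else on the bench where it is. Finish while still holding the gauge there, steady: do not put it down or let go.

Things in the scene. Friction and masses are not known exactly. Their poses are not given: they have to be found in the camera images.
- gauge: the gauge to show: silver bezel 60 mm across and 15 mm tall standing on the fascia's face, white dial with black ticks; black can 52 mm across, 40 mm deep below it; about 0.12 kg. Origin on its axis at the bezel's underside (the face's level). z points out of the dial, x to 12 o'clock (ticks gap at 6). Loose in any one of the three holes, turned up to 17 degrees
- gauge_rear (a point): centre of the flat back of that gauge's can, on its axis 40 mm behind the origin (z = -40 mm in the gauge's frame). On the back stand a white terminal block with pins (24 x 9 mm, 13 mm deep, 11 mm off centre towards 12 o'clock) and two brass studs 13 mm long towards 6 o'clock
- fascia: black console fascia, fixed, face up on grey side cheeks: 200 (x) by 305 (y) mm, face 85 mm above the bench, cheeks 2 mm more. Origin on the bench under its centre. Three 55 mm holes along its y at -80, 0, +80 mm hold the gauges: 20 mm between bezels along the row; along its x the face is free for 60 mm either side of the row, then switches under 3 mm high
- gauge_b: a gauge like it with a black bezel and black dial (white ticks, red needle), in another hole of the fascia; same sizes and frame; to stay seated
- gauge_c: the second gauge with a black bezel and black dial, in the remaining hole; same sizes and frame; to stay seated
- camera: stand of the inspection camera, fixed: dark round foot 110 mm across, aluminium post, yoke with its level tilt axis (along y) 110 mm above the bench. Origin on the bench under the foot's centre; at yaw 0 the camera looks towards -x and up
- camera_head: the camera's head on the stiff tilt axis: grey box about 50 mm, lens barrel, 80 mm ring light with white lamps. Origin on the tilt axis, 110 mm up. z is where the lens looks: up and towards the robot, 33 to 47 degrees from vertical; x is the top of its picture (up, away from the robot); y is level. A gauge shown properly has its z and x along the head's z and x
- lens (a point): centre of the lens glass, on the head's z axis 70 mm from its origin (the ring light's face is 2 mm farther back)
- focus (a point): the point in the air in front of the lens where the centre of the gauge's back belongs: on the head's z axis, 150 mm from the lens; about 0.26 m above the bench
- bracket: bystander: black bar bracket, 150 mm long, with two upturned end tabs 34 mm high; origin under its middle, lying along its x
- trim_cover: bystander: flat black trim cover with clip tabs, 110 by 180 by 12 mm; origin under its middle
- screwdriver: bystander: orange-handled screwdriver 200 mm long, lying beyond the fascia
- bolt_a: bystander: small hex bolt standing on its head, 19 mm across and 23 mm tall
- bolt_b: bystander: another such bolt
There are look-alikes about, which are no part of the job. What is shaped like the gauge but purple is not meant. What is shaped like the gauge_c but blue is not meant.

How it is judged:
On the way:
1. the silver gauge is held by the fingers, wholly drawn out above the fascia (z of gauge_rear in the frame of fascia above 0.099 m and contact force between gauge and the fingers above 2 N and contact force between gauge and fascia below 0.2 N), for 0.1 s.
At the end, for the whole second after the job is handed in: the silver gauge hangs still in the fingers alone; centre of its back within 25 mm of the point 150 mm before the lens, axis within 0.2 rad of the lens axis, back to the lens, 12 o'clock up within 0.3 rad; black gauges within 6 mm of seated, camera aim within 12 mm, bystanders within 30 mm (distance between gauge_rear and focus below 0.025 m and angle between the z axis of gauge and the z axis of camera_head, either way round below 0.2 rad and angle between the y axis of gauge and the y axis of camera_head, either way round below 0.3 rad and angle between gauge's own z axis and vertical below 1.2 rad and angle between gauge's own x axis and vertical below 1.3 rad and contact force between gauge and the fingers above 2 N and height (world z) of gauge above 0.2 m and contact force between gauge and fascia below 0.2 N and contact force between gauge and camera below 0.2 N and linear speed of gauge below 0.03 m/s and angular speed of gauge below 0.2 rad/s and distance of focus from where it was at the start of the episode below 0.012 m and z of gauge_b in the frame of fascia between 0.079 and 0.091 m and z of gauge_c in the frame of fascia between 0.079 and 0.091 m and distance of each of bracket, trim_cover, screwdriver, bolt_a, bolt_b from where it was at the start of the episode below 0.03 m); the arm keeps its last pose, push and grip.
It fails at once if a black gauge is lifted out of its seat by more than 15 mm (z of any of gauge_b, gauge_c in the frame of fascia above 0.1 m).
It fails at once if the camera is knocked off its aim by more than 12 mm, or struck with more than 15 N (distance of focus from where it was at the start of the episode above 0.012 m or contact force between camera and anything else above 15 N).
It fails at once if a bystander on the bench is pushed by more than 30 mm (distance of any of bracket, trim_cover, screwdriver, bolt_a, bolt_b from where it was at the start of the episode above 0.03 m).
It also fails if it takes over 35 s, if anything falls off the work surface, if the arm or the gripper's body presses on something with over 40 N, if the wrist force passes 120 N, or if a joint passes its speed limit or range.

## Robot

A 7-joint arm with a two-finger parallel gripper is mounted at the origin on the work surface. World frame = base frame: x ahead of the robot, y to its left, z up, the work surface at z = 0. Lengths are in m, angles in rad, forces in N, time in s.
With the tool pointing down it reaches from about 0.35 to 0.9 m from the base axis. Payload 8.1 kg.
Tool frame: the origin (TCP) lies at the very end of the fingers, on their centre line; the grasp point (between the pads) lies 19 mm behind it (hold_point_z is the distance from the TCP to the grasp point, in m); z points along the fingers, y is the line along which they close (so a half turn about z gives the same grasp; the last joint's range is limited). The gripper opens to 92 mm and grips with 3 to 60 N. Pads are 19 mm wide; open, the fingers measure 130 mm over their backs; the gripper's body (75 mm by 190 mm) begins 47 mm behind the grasp point.
Start: joints at [1.167, 0.434, 0.025, 1.573, -0.012, 1.134, -0.075], TCP at [0.185, -0.597, 0.227] pointing down, gripper open.
Joint ranges: [-2.62, 2.62], [-0.44, 2.09], [-1.27, 1.32], [0.08, 2.57], [-1.32, 4.46], [0.12, 2], [-2.74, 2.74]. Speed limits (rad/s): [2.22, 2.22, 3.01, 3.01, 3.14, 3.14, 3.14].

## Interface

Orientations are given as a unit quaternion [x, y, z, w].
In Python, from bench import sense, grab_frame, job_done, hold_point_z gives the robot as it stands.
- The arm moves only by the shell command python3 -m crank 'ROWS'. ROWS is JSON, a list of rows, each a list of 3 entries, a list of its own where there are three numbers: the turn, a rotation vector about the tool's x, y, z in degrees, then the shift along the tool's x, y, z in cm, then the closure, from -1 (fully open) to 1 (shut). In form: [[[rx, ry, rz], [x, y, z], grip], ...]. A call has 1 to 10 rows; each row shifts and turns the commanded pose from where the row before left it, along the tool's axes as they then stand; what a row does not reach is not made up. A row lasts 1/10 s, in which the tool goes at most 50 mm and 8.59 degrees, less where a joint would pass 70% of its speed; a pose out of reach is approached as far as the arm can. A call with a gripper value outside its range is refused whole. The fingers move at their own pace and stop on an object; the grip force is fixed at half the most. Time passes only in rows, so rows that do not move let the fingers close. It gives the time, the measured TCP pose, the force, the opening and the grip force at its end, in the units of the state.
- sense(): the state, without advancing time (a new reading comes with each control period).
- grab_frame(name): name is "scene" or "top" or "wrist"; returns a dict with "image" (420x560x3 uint8, blue, green, red), "vfov" (degrees; the focal length in pixels is half the picture's height over the tangent of half this angle, whatever the lens; pixels are square), "cx", "cy" (the principal point, pixels), "distortion" ([k1, k2, p1, p2, k3] as OpenCV has them; the pictures are not rectified), "R" (3x3) and "t" (3): a world point X has camera coordinates R X + t. Camera axes: x right, y down, z forward; pixel columns grow to the right and rows downward; lengths in m; the calibration is good to about 2 mm. A picture is of the moment at which its call begins. There is no depth.
- job_done(): hands the job in; it is judged then, once.
The state is a dict: "t": time; "joint_positions": joint angles; "dq": joint speeds; "joint_torque": joint torques, N m; "tcp_pos": TCP position; "ee_rot": TCP orientation; "contact_force": force on the tool from outside, world axes, zero at the start; "torque": the same for the moment, N m; "finger_gap": opening from 0.0 (shut) to 1.0 (fully open); "grasp_force": force on a finger pad.
Only numpy, scipy, OpenCV 4.12 (cv2) and the standard library are available. Lean on these libraries where they do the work, as an engineer would, in place of code of your own. Each camera call takes 0.05 s, during which the arm holds its last target. There are 200 camera calls.

## Working session

There is one attempt and no reset: what is moved stays moved. The work goes in short steps, Python scripts to look and compute and a shell command to move; the robot and the scene stay as the last step left them, time stands still between calls to the robot, and variables do not carry over. Pictures are saved under pics/ and viewed, at most 10 in all, crops included, and the job is handed in when it is done.

```bash
mkdir -p pics; ls; python3 - <<'E'
from bench import *
import cv2,pickle,numpy as np
f={n:grab_frame(n) for n in("scene","top","wrist")}
pickle.dump(f,open('f0.pkl','wb'))
for n in f:
    cv2.imwrite(f'pics/{n}0.png',f[n]["image"]); g=f[n]; print(n,g["vfov"],g["cx"],g["cy"],g["distortion"],(-np.array(g["R"]).T@np.array(g["t"])).round(3))
s=sense();print(hold_point_z() if callable(hold_point_z) else hold_point_z,s)
E
```

```text
pics
scene 49.87983810729087 278.2800685874074 210.29739266415794 [0.00619854 0.         0.         0.         0.        ] [ 1.527 -0.314  0.952]
top 45.02515094241767 274.0655301163677 208.12174382571675 [-0.15105384  0.          0.          0.          0.        ] [0.47  0.017 1.436]
wrist 64.12351620108316 276.624051866023 208.27328606707025 [-0.01969882  0.          0.          0.          0.        ] [ 0.255 -0.574  0.384]
0.0188 {'t': 0.15, 'joint_positions': array([ 1.16739448,  0.4350332 ,  0.02494878,  1.57387936, -0.01157452,
        1.13400731, -0.07509325]), 'dq': array([ 0.00180662, -0.0032113 , -0.00104953, -0.00323589, -0.00025348,
       -0.00206161, -0.0020199 ]), 'joint_torque': array([ 2.02823067e-03, -6.68263578e+01,  9.85941589e-01, -3.14693284e+01,
       -6.05017436e-02,  3.93698306e-02,  1.21366752e-04]), 'tcp_pos': array([ 0.18502486, -0.59657844,  0.22614682]), 'ee_rot': array([ 9.88713011e-01,  1.49820666e-01, -1.47538822e-04, -5.72705847e-04]), 'contact_force': array([ 0.20196446, -0.58003758,  0.05832727]), 'torque': array([ 0.01286781, -0.01807754,  0.01856676]), 'grasp_force': 0.0, 'finger_gap': 1.000605432700213}
```

View pics/scene0.png

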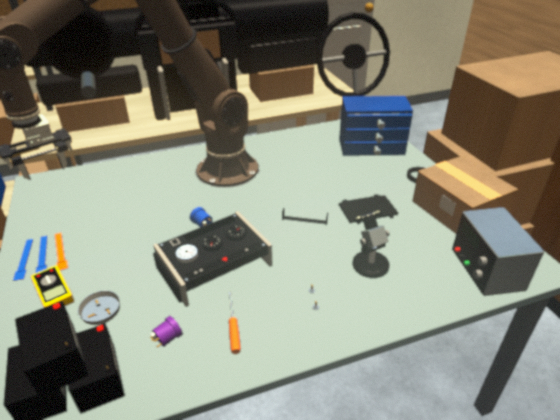

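View pics/top0.png

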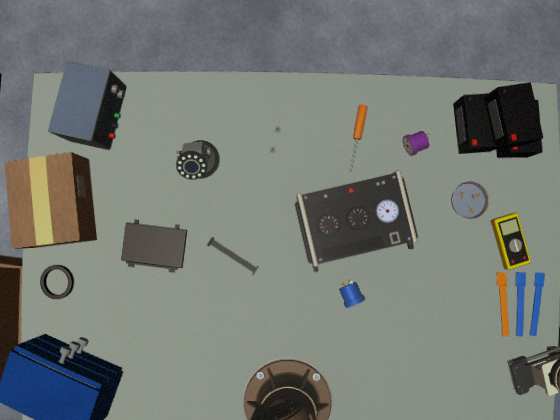

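The scene shows the silver gauge at (187,252) and the inspection camera at (372,240). The top view shows the gauge at (388,210), in the fascia's right-hand hole, and the camera's ring light at (195,160). I'll zoom in on both.

```bash
cat > h.py <<'E'
import numpy as np,cv2,pickle
from scipy.spatial.transform import Rotation as Ro
def K(g):
    f=g["image"].shape[0]/2/np.tan(np.radians(g["vfov"]/2)); return np.array([[f,0,g["cx"]],[0,f,g["cy"]],[0,0,1]])
def ray(g,p):
    u=cv2.undistortPoints(np.array(p,float).reshape(-1,1,2),K(g),np.array(g["distortion"])).reshape(-1,2)
    R=np.array(g["R"]);d=np.c_[u,np.ones(len(u))]@R; return -R.T@np.array(g["t"]),d
def plane(g,p,z):
    c,d=ray(g,p); return c+d*((z-c[2])/d[:,2])[:,None]
def tri(ga,pa,gb,pb):
    a,da=ray(ga,[pa]);b,db=ray(gb,[pb]);da=da[0];db=db[0]
    s=np.linalg.lstsq(np.c_[da,-db],b-a,rcond=None)[0];P=a+s[0]*da;Q=b+s[1]*db
    return (P+Q)/2,np.linalg.norm(P-Q)
def proj(g,X):
    return cv2.projectPoints(np.array(X,float).reshape(-1,1,3),cv2.Rodrigues(np.array(g["R"]))[0],np.array(g["t"]),K(g),np.array(g["distortion"]))[0].reshape(-1,2)
E
python3 - <<'E'
from h import *
f=pickle.load(open('f0.pkl','rb'))
def crop(n,x,y,w,h,W,H): return cv2.resize(f[n]["image"][y:y+h,x:x+w],(W,H),interpolation=cv2.INTER_CUBIC)
a=np.hstack([crop("top",360,185,50,50,400,300*400//400) if 0 else crop("top",365,188,44,44,400,400)[50:350],crop("top",160,130,80,60,400,300)])
b=np.hstack([crop("scene",340,185,80,100,400,300) if 0 else crop("scene",330,187,120,90,400,300),crop("top",290,160,133,100,400,300)])
cv2.imwrite('pics/c0.png',np.vstack([a,b]))
E
```

```text
(no output)
```

View pics/c0.png

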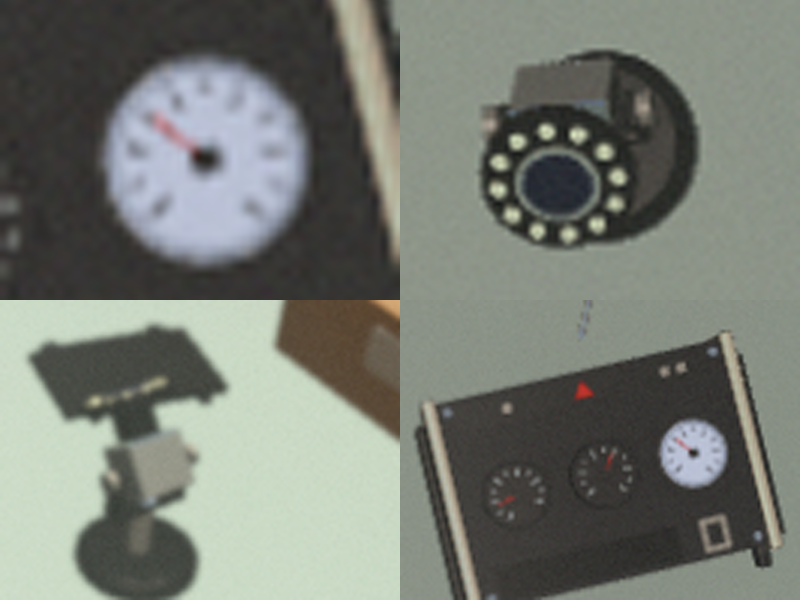

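```bash
python3 - <<'E'
from h import *
f=pickle.load(open('f0.pkl','rb'));g=f["top"]
# white dial
im=g["image"].astype(int);sub=im[185:235,362:412]
m=((sub.min(2)>130)&(sub[...,0]>=sub[...,2])).astype(np.uint8)
m=cv2.morphologyEx(m,cv2.MORPH_CLOSE,np.ones((9,9)))
n,l,st,ce=cv2.connectedComponentsWithStats(m);i=1+np.argmax(st[1:,4]);print(st[i],ce[i]+[362,185])
c=ce[i]+[362,185]
G=plane(g,[c],.098)[0];print("gauge",G)
s=44/400
tk=np.array([[162,207],[253,210],[137,184],[273,184],[137,149],[270,149],[178,102],[236,102]])
P=plane(g,np.c_[365+tk[:,0]*s,188+(tk[:,1]+50)*s],.098)
for k in range(0,8,2):
    d=(P[k]+P[k+1])/2-G; e=P[k]-P[k+1]; print("x dir from chord (deg)",np.degrees(np.arctan2(e[1],e[0]))-90)
# scene check of dial
gs=f["scene"];print("proj scene",proj(gs,[G]))
q=np.array([[507,407],[713,352],[491,597],[758,535],[518,496],[603,475],[693,454]])*1.
Q=plane(g,np.c_[290+(q[:,0]-400)*133/400,160+(q[:,1]-300)/3],.085);print(Q.round(3))
for a,b in((4,6),(4,5),(5,6)): print("row",np.degrees(np.arctan2(*(Q[a]-Q[b])[[1,0]]))-90,np.linalg.norm(Q[a]-Q[b]))
# camera
t=lambda p:[160+(p[0]-400)/5,130+p[1]/5]
F=plane(g,[t((600,147))],.012)[0];print("foot",F)
for z in(.157,.164,.169):
    L=plane(g,[t((558,183))],z)[0];d=(L-F)[:2];print(z,L,np.hypot(*d),"yaw",np.degrees(np.arctan2(-d[1],-d[0])),"tilt",np.degrees(np.arccos((z-.11)/.07)))
A=plane(g,[t((489,123)),t((644,107))],.11);print("pivots",A,np.linalg.norm(A[0]-A[1]),np.degrees(np.arctan2(*(A[0]-A[1])[[1,0]]))-90)
lam=np.array([[547,132],[578,135],[605,151],[618,177],[615,203],[597,225],[569,234],[537,231],[512,214],[497,189],[500,162],[517,142]])
z0=.164;W=plane(g,[t(p) for p in lam],z0)[:,:2];print(cv2.fitEllipse(W.astype(np.float32)*1000))
E
```

```text
[ 15  16  21  21 355] [386.96338028 210.64507042]
gauge [ 0.54447792 -0.25118383  0.098     ]
x dir from chord (deg) -0.5854330230081786
x dir from chord (deg) 1.298688351048881
x dir from chord (deg) 1.3194088882170405
x dir from chord (deg) 1.3472576575405952
proj scene [[186.29874217 251.44455584]]
[[ 0.581 -0.088  0.085]
 [ 0.635 -0.272  0.085]
 [ 0.412 -0.077  0.085]
 [ 0.472 -0.315  0.085]
 [ 0.502 -0.1    0.085]
 [ 0.523 -0.175  0.085]
 [ 0.543 -0.255  0.085]]
row 14.74440854723126 0.16082960742174046
row 15.157637823247228 0.077940448004851
row 14.355869024975718 0.08289309243442369
foot [0.68322356 0.26491543 0.012     ]
0.157 [0.64257465 0.26074106 0.157     ] 0.04086267832015498 yaw 5.86333903558679 tilt 47.82258139910062
0.164 [0.64163195 0.2594075  0.164     ] 0.04195472101294534 yaw 7.543728331823989 tilt 39.51765279717279
0.169 [0.6409586  0.25845495 0.169     ] 0.04275587120922336 yaw 8.690771303562537 tilt 32.556931837454314
pivots [[0.68053244 0.3082034  0.11      ]
 [0.69042819 0.22505621 0.11      ]] 0.08373398508629885 6.78712857562526
((641.7725830078125, 259.6089782714844), (52.73942947387695, 63.81740951538086), 169.8092041015625)
```

The gauge is at (0.544, -0.253) with 12 o'clock along about +1° from world x. The fascia is at yaw 15° and the hole spacing comes out at 80 mm. The camera's yaw is about 7° and its tilt about 39°. I'll turn the tool first, so that it closes along the gauge's x.

```bash
python3 -m crank '[[[0,0,-8.2],[0,0,0],-1],[[0,0,-8.2],[0,0,0],-1],[[0,0,-8.2],[0,0,0],-1],[[0,0,-8.2],[0,0,0],-1],[[0,0,-8.2],[0,0,0],-1],[[0,0,-8.2],[0,0,0],-1],[[0,0,-8.2],[0,0,0],-1],[[0,0,-8.2],[0,0,0],-1],[[0,0,-8.2],[0,0,0],-1],[[0,0,0],[0,0,0],-1]]'
```

```text
t: 1.15
tcp_pos: [0.1848, -0.5969, 0.2264]
ee_rot: [0.7, 0.714, 0.0, -0.0]
contact_force: [0.6, 0.1, -0.4]
finger_gap: 1.0
grasp_force: 0.0
```

```bash
python3 -m crank '[[[0,0,0],[3.0,3.3,0],-1],[[0,0,0],[3.0,3.3,0],-1],[[0,0,0],[3.0,3.3,0],-1],[[0,0,0],[3.0,3.3,0],-1],[[0,0,0],[3.0,3.3,0],-1],[[0,0,0],[3.0,3.3,0],-1],[[0,0,0],[3.0,3.3,0],-1],[[0,0,0],[3.0,3.3,0],-1],[[0,0,0],[3.0,3.3,0],-1],[[0,0,0],[3.0,3.3,0],-1]]' && python3 -m crank '[[[0,0,0],[1.8,1.8,0],-1],[[0,0,0],[1.8,1.8,0],-1],[[0,0,0],[0,0,0],-1],[[0,0,0],[0,0,0],-1]]'
python3 - <<'E'
from bench import *
import cv2,pickle,numpy as np
from h import *
f={n:grab_frame(n) for n in("wrist","top")}
pickle.dump(f,open('f1.pkl','wb'));cv2.imwrite('pics/w1.png',f["wrist"]["image"])
print(proj(f["wrist"],[[.544,-.252,.1]]),sense()["joint_positions"].round(2))
E
```

```text
t: 2.15
tcp_pos: [0.5107, -0.2897, 0.2267]
ee_rot: [0.703, 0.712, -0.0, 0.0]
contact_force: [0.6, -1.0, 0.6]
finger_gap: 0.999
grasp_force: 0.0
t: 2.55
tcp_pos: [0.5451, -0.2541, 0.2264]
ee_rot: [0.701, 0.713, -0.0, -0.0]
contact_force: [-0.1, -0.5, 0.3]
finger_gap: 1.0
grasp_force: 0.0
[[276.65485596 198.85221982]] [ 0.63  0.43 -0.4   1.61  0.18  1.14  0.2 ]
```

View pics/w1.png

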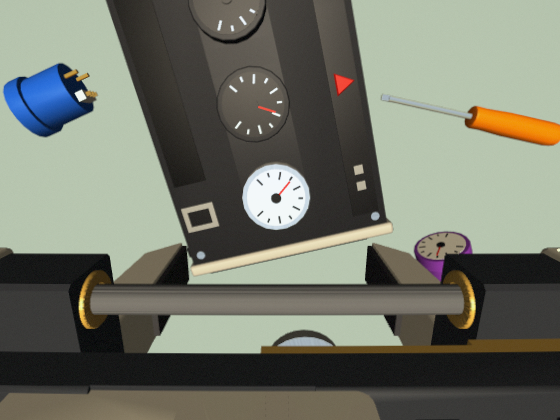

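The wrist view shows the silver gauge at (276,196), with its tick gap to the left, so 12 o'clock points along +x. The black gauges are up the row at (253,103) and (227,5). I'll refine the centre and the angle from this view.

```bash
python3 - <<'E'
from h import *
g=pickle.load(open('f1.pkl','rb'))["wrist"];im=g["image"]
sub=im[150:250,225:330].astype(int)
m=((sub.min(2)>140)).astype(np.uint8)
n,l,st,ce=cv2.connectedComponentsWithStats(m);i=1+np.argmax(st[1:,4])
cs,_=cv2.findContours((l==i).astype(np.uint8),cv2.RETR_EXTERNAL,cv2.CHAIN_APPROX_NONE)
e=cv2.fitEllipse(cs[0]);print(st[i],e)
c=np.array(e[0])+[225,150];C=plane(g,[c],.1)[0];print("C",C)
B=plane(g,cs[0].reshape(-1,2)+np.array([225.,150]),.1);(x,y),r=cv2.minEnclosingCircle(B[:,:2].astype(np.float32));print("circ",x,y,r)
gray=sub.mean(2);yy,xx=np.mgrid[0:100,0:105]
d=((gray<120)&(sub[...,2]-sub[...,0]<30)).astype(np.uint8)
P=plane(g,np.c_[xx.ravel()+225.,yy.ravel()+150.],.1)[:,:2]-[x,y]
rr=np.hypot(*P.T).reshape(100,105);d&=((rr>.012)&(rr<.0265)).astype(np.uint8)
n,l,st,_=cv2.connectedComponentsWithStats(d)
a=[]
for k in range(1,n):
    if st[k,4]>2:
        p=P[(l==k).ravel()].mean(0);a.append(np.degrees(np.arctan2(p[1],p[0])))
a=sorted(a);print(np.round(a,1),np.mean(a))
E
```

```text
[  17   14   68   66 3277] ((50.64642333984375, 46.40065383911133), (64.66792297363281, 66.44828796386719), 85.7737045288086)
C [ 0.54308268 -0.24980707  0.1       ]
circ 0.5433066487312317 -0.2507207989692688 0.029732979834079742
[-133.7 -107.4  -80.2  -53.7  -26.8   -0.4   27.4   54.8   82.   136.9] -10.122603807793524
```

```bash
python3 -m crank '[[[0,0,0],[0.35,-0.18,3],-1],[[0,0,0],[0,0,3],-1],[[0,0,0],[0,0,3],-1],[[0,0,0],[0,0,2.5],-1],[[0,0,0],[0,0,1.5],-1],[[0,0,0],[0,0,0.7],-1],[[0,0,0],[0,0,0],-1],[[0,0,0],[0,0,0],-1]]'
```

```text
t: 3.45
tcp_pos: [0.5438, -0.2514, 0.0908]
ee_rot: [0.701, 0.713, 0.0, 0.001]
contact_force: [-0.4, 0.5, 0.4]
finger_gap: 0.999
grasp_force: 0.0
```

```bash
python3 -m crank '[[[0,0,0],[0.05,0,0.2],-1],[[0,0,0],[0,0,0],0],[[0,0,0],[0,0,0],1],[[0,0,0],[0,0,0],1],[[0,0,0],[0,0,0],1],[[0,0,0],[0,0,0],1],[[0,0,0],[0,0,0],1],[[0,0,0],[0,0,0],1]]'
```

```text
t: 4.25
tcp_pos: [0.5433, -0.2505, 0.0878]
ee_rot: [0.701, 0.713, 0.0, 0.0]
contact_force: [0.7, 0.1, 2.2]
finger_gap: 0.646
grasp_force: 30.0
```

```bash
python3 -m crank '[[[0,0,0],[0,0,-0.5],1],[[0,0,0],[0,0,-1],1],[[0,0,0],[0,0,-1],1],[[0,0,0],[0,0,-1.5],1],[[0,0,0],[0,0,-2],1],[[0,0,0],[0,0,-3],1],[[0,0,0],[0,0,-3],1],[[0,0,0],[0,0,-3],1],[[0,0,0],[0,0,-3],1],[[0,0,0],[0,0,0],1]]'
python3 - <<'E'
from bench import *
import cv2,pickle,numpy as np
f={n:grab_frame(n) for n in("wrist","scene")}
pickle.dump(f,open('f2.pkl','wb'))
s=f["scene"]["image"][150:330,120:420];w=f["wrist"]["image"]
cv2.imwrite('pics/w2.png',np.hstack([cv2.resize(w,(400,300)),cv2.resize(s,(400,300))[:, :]]))
E
```

```text
t: 5.25
tcp_pos: [0.5451, -0.2507, 0.2732]
ee_rot: [0.701, 0.713, 0.002, 0.004]
contact_force: [0.8, 0.4, -0.8]
finger_gap: 0.643
grasp_force: 30.0
```

View pics/w2.png

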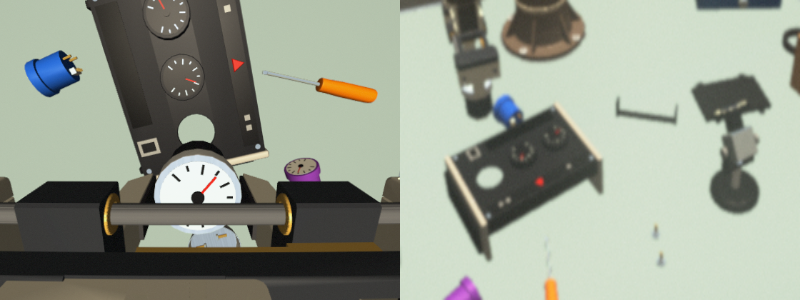

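The gauge is held, clear above its now empty hole, and both black gauges are still seated. I'll move so the wrist camera can see the inspection head from close up.

```bash
python3 -m crank '[[[0,0,0],[2,0,-2],1],[[0,0,0],[3.5,0.6,-2],1],[[0,0,0],[4,0.6,-2],1],[[0,0,0],[4,0.6,-1],1],[[0,0,0],[4,0.6,0],1],[[0,0,0],[4,0.6,0],1],[[0,0,0],[4,0.6,0],1],[[0,0,0],[4,0.6,0],1],[[0,0,0],[3.5,0.6,0],1],[[0,0,0],[2,0.6,0],1]]' && python3 -m crank '[[[0,0,0],[0,0,0],1],[[0,0,0],[0,0,0],1],[[0,0,0],[0,0,0],1]]'
python3 - <<'E'
from bench import *
import cv2,pickle,numpy as np
f={n:grab_frame(n) for n in("wrist","top")}
pickle.dump(f,open('f3.pkl','wb'));cv2.imwrite('pics/w3.png',f["wrist"]["image"])
E
```

```text
t: 6.35
tcp_pos: [0.5897, 0.1041, 0.3365]
ee_rot: [0.699, 0.715, -0.001, -0.001]
contact_force: [-0.8, 0.0, -1.6]
finger_gap: 0.644
grasp_force: 30.0
t: 6.65
tcp_pos: [0.5907, 0.0989, 0.337]
ee_rot: [0.701, 0.713, -0.001, -0.0]
contact_force: [0.1, 0.3, -1.7]
finger_gap: 0.646
grasp_force: 30.0
```

View pics/w3.png

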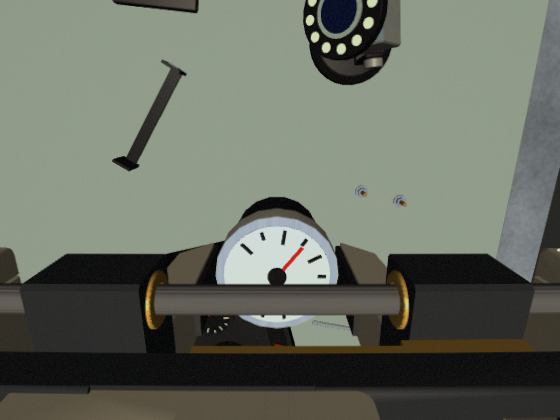

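The head is at (340,15), cut by the top edge, so I'll go a bit farther.

```bash
python3 -m crank '[[[0,0,0],[2,0,-1],1],[[0,0,0],[2.5,0,-1],1],[[0,0,0],[2,0,-1],1],[[0,0,0],[0,0,0],1],[[0,0,0],[0,0,0],1],[[0,0,0],[0,0,0],1]]'
python3 - <<'E'
from bench import *
import cv2,pickle,numpy as np
f={n:grab_frame(n) for n in("wrist","top")}
pickle.dump(f,open('f3.pkl','wb'));w=f["wrist"]["image"]
print((-np.array(f["wrist"]["R"]).T@np.array(f["wrist"]["t"])).round(3))
cv2.imwrite('pics/w4.png',cv2.resize(w[0:200,250:450],(600,600),interpolation=cv2.INTER_CUBIC))
E
```

```text
t: 7.35
tcp_pos: [0.5899, 0.1636, 0.3672]
ee_rot: [0.701, 0.713, -0.001, 0.0]
contact_force: [-0.1, -0.7, -1.4]
finger_gap: 0.645
grasp_force: 30.0
[0.588 0.239 0.525]
```

View pics/w4.png

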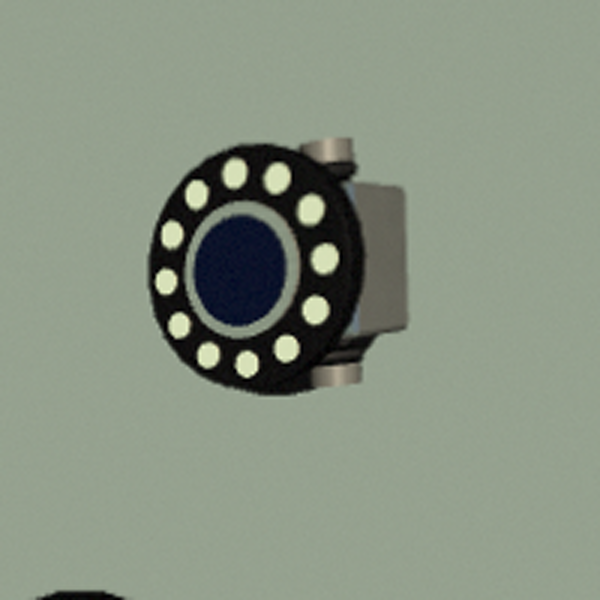

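The wrist crop (3x, origin (250,0)) shows the lens at crop (242,268), the 12 lamps around it, and the tilt pivots at (333,155) and (337,373).

```bash
cat > cam.py <<'E'
from h import *
from scipy.optimize import least_squares
def lamps(g,x0,y0,x1,y1,thr,s=6):
    im=cv2.resize(g["image"][y0:y1,x0:x1],None,fx=s,fy=s,interpolation=cv2.INTER_CUBIC).astype(int)
    m=(im.min(2)>thr).astype(np.uint8);n,l,st,ce=cv2.connectedComponentsWithStats(m)
    return np.array([(ce[i]+.5)/s-.5+[x0,y0] for i in range(1,n) if st[i,4]>s*s*.8])
def axes(psi,th):
    z=np.array([-np.sin(th)*np.cos(psi),-np.sin(th)*np.sin(psi),np.cos(th)])
    x=np.array([np.cos(th)*np.cos(psi),np.cos(th)*np.sin(psi),np.sin(th)]); return x,np.cross(z,x),z
if __name__=="__main__":
    T=pickle.load(open('f0.pkl','rb'))["top"];W=pickle.load(open('f3.pkl','rb'))["wrist"]
    lw=lamps(W,295,40,375,140,165);lt=lamps(T,172,150,212,182,140)
    print(len(lw),len(lt))
    ew=cv2.fitEllipse(lw.astype(np.float32));et=cv2.fitEllipse(lt.astype(np.float32));print(ew,et)
    L0,gap=tri(W,ew[0],T,et[0]);print("ring centre",L0,"gap",gap)
    def cast(g,p,c,n):
        o,d=ray(g,p);return o+d*((c-o)@n/(d@n))[:,None]
    def res(v,sets):
        c=v[:3];n=axes(v[3],v[4])[2];r=[]
        for g,p in sets: r.append(np.linalg.norm(cast(g,p,c,n)-c,axis=1)-v[5])
        return np.concatenate(r)
    for nm,sets in(("both",[(W,lw),(T,lt)]),("W",[(W,lw)])):
        o=least_squares(lambda v:np.r_[res(v,sets),(v[:3]-L0)*.3],np.r_[L0,.12,.7,.032]);v=o.x
        z=axes(v[3],v[4])[2];H=v[:3]-.068*z
        print(nm,"c",v[:3].round(4),"yaw,tilt",np.degrees(v[3:5]).round(1),"r",v[5].round(4),"rms",np.sqrt((res(v,sets)**2).mean()).round(5),"head",H.round(4),"focus",(v[:3]+.152*z).round(4))
    P=plane(W,[[250+333/3,155/3],[250+337/3,373/3]],.11);print("pivots",P,np.degrees(np.arctan2(*(P[0]-P[1])[[1,0]]))-90)
E
python3 cam.py
```

```text
12 17
((331.3191223144531, 88.88897705078125), (52.97467041015625, 64.31925964355469), 6.5434770584106445) ((189.9474639892578, 166.37295532226562), (21.622493743896484, 31.12065315246582), 122.43917846679688)
ring centre [0.64080352 0.26142697 0.17591353] gap 0.00054258221264093
both c [0.6409 0.2622 0.1693] yaw,tilt [-7.3 38. ] r 0.0329 rms 0.00456 head [0.6825 0.257  0.1157] focus [0.548  0.2741 0.289 ]
W c [0.6398 0.2606 0.1757] yaw,tilt [ 7.3 39.1] r 0.0299 rms 4e-05 head [0.6823 0.266  0.1229] focus [0.5446 0.2484 0.2936]
pivots [[0.6826427  0.30663443 0.11      ]
 [0.69094535 0.22607177 0.11      ]] 5.884033024213835
```

```bash
python3 - <<'E'
from cam import *
T=pickle.load(open('f0.pkl','rb'))["top"];W=pickle.load(open('f3.pkl','rb'))["wrist"]
lw=lamps(W,295,40,375,140,165)
lam=np.array([[547,132],[578,135],[605,151],[618,177],[615,203],[597,225],[569,234],[537,231],[512,214],[497,189],[500,162],[517,142]])
lt=np.array([160-.4,130-.4])+(lam-[400,0])/5.
et=cv2.fitEllipse(lt.astype(np.float32));ew=cv2.fitEllipse(lw.astype(np.float32))
print("tri",tri(W,ew[0],T,et[0]))
def f(v,g,p):
    H=np.r_[v[:2],.11];z=axes(v[2],v[3])[2];c=H+.068*z;o,d=ray(g,p);X=o+d*((c-o)@z/(d@z))[:,None]
    return np.linalg.norm(X-c,axis=1)-v[4]
for nm,s in(("W",[(W,lw)]),("T",[(T,lt)]),("WT",[(W,lw),(T,lt)])):
    o=least_squares(lambda v:np.concatenate([f(v,*a) for a in s]),[.685,.265,.12,.68,.032]);v=o.x
    x,y,z=axes(v[2],v[3]);print(nm,v[:2].round(4),np.degrees(v[2:4]).round(1),v[4].round(4),np.sqrt((o.fun**2).mean()).round(5),"focus",(np.r_[v[:2],.11]+.22*z).round(4))
E
```

```text
tri (array([0.64460803, 0.26301451, 0.15155091]), np.float64(0.00038633480271976176))
W [0.6843 0.2668] [ 7.3 39.1] 0.031 4e-05 focus [0.5465 0.2491 0.2806]
T [0.6866 0.2669] [ 7.6 40.6] 0.0313 0.00026 focus [0.5446 0.2479 0.277 ]
WT [0.6854 0.2671] [ 7.8 39.9] 0.0312 0.00046 focus [0.5456 0.2478 0.2787]
```

```bash
cat > plan.py <<'E'
from cam import *
from bench import sense
x,y,z=axes(np.radians(7.3),np.radians(39.3));F=np.array([.546,.2485,.280])
def bezel(W,p0,R0,a=0,b=0,c0=np.zeros(2)):
    Rt=R0*Ro.from_rotvec([a,b,0]);t=np.linspace(0,2*np.pi,73)[:-1]
    return p0+Rt.apply(np.c_[.03*np.cos(t)+c0[0],.03*np.sin(t)+c0[1],-.0122+0*t])
if __name__=="__main__":
    s=sense();p=s["tcp_pos"];R=Ro.from_quat(s["ee_rot"])
    Rd=Ro.from_matrix(np.c_[y,x,-z]);pd=F+.0428*z
    print("target",pd,"d world",pd-p,"d tool now(cm)",R.inv().apply(pd-p)*100,"turn",np.degrees((R.inv()*Rd).as_rotvec()),"d in target tool",Rd.inv().apply(pd-p)*100)
E
python3 plan.py; python3 - <<'E'
from plan import *
W=pickle.load(open('f3.pkl','rb'))["wrist"];s=sense();im=W["image"].copy();p=s["tcp_pos"];R=Ro.from_quat(s["ee_rot"])
c=p+R.apply([0,0,-.0122]);print("exp centre px",proj(W,[c]))
gr=cv2.GaussianBlur(im,(3,3),0).min(2).astype(float)
pts=[]
E0=proj(W,bezel(W,p,R));c2=proj(W,[c])[0]
for e in E0:   # outermost dark->bright edge along each radius, upper part only
    ss=np.linspace(.8,1.25,60);q=c2+(e-c2)*ss[:,None]
    v=cv2.remap(gr.astype(np.float32),q[:,0].astype(np.float32).reshape(1,-1),q[:,1].astype(np.float32).reshape(1,-1),1)[0]
    d=np.diff(v);k=np.argmin(d)
    if d[k]<-6 and e[1]<c2[1]+10: pts.append(q[k])
pts=np.array(pts);o,d=ray(W,pts);print(len(pts))
def f(v):
    Rt=R*Ro.from_rotvec([0,v[0],0]);n=Rt.apply([0,0,1]);cc=c+R.apply([v[1],0,v[2]]) # pivots: pitch, x, z slip
    X=o+d*((cc-o)@n/(d@n))[:,None];return np.linalg.norm(X-cc,axis=1)-.03
r=least_squares(f,[0,0,0],loss="soft_l1",f_scale=.0005);print("pitch deg",np.degrees(r.x[0]),"x,z mm",r.x[1:]*1000,np.abs(r.fun).max())
for q in pts.round().astype(int): cv2.circle(im,tuple(q),1,(0,0,255),-1)
cv2.imwrite('pics/w5.png',im[170:340,180:380])
E
```

```text
target [0.51911103 0.24505544 0.31312036] d world [-0.07080711  0.08126435 -0.05413941] d tool now(cm) [ 8.24314391 -6.94801449  5.40942074] turn [-39.29128167   2.24415798  -6.11918915] d in target tool [ 8.9602732  -8.06495837  0.39510813]
exp centre px [[278.71113411 274.87110961]]
41
pitch deg 6.671551629013386 x,z mm [-1.66035714  6.86074552] 0.0019373772381304291
```

View pics/w5.png

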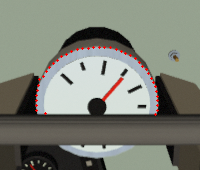

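The traced points follow the bezel's visible rim. I'll back off along -x, then tilt in place, then close in.

```bash
python3 -m crank '[[[0,0,0],[0,-2.5,0],1],[[0,0,0],[0,-2.5,0],1],[[0,0,0],[0,-1.9,0],1],[[-6.55,0.37,-1.02],[0,0,0],1],[[-6.55,0.37,-1.02],[0,0,0],1],[[-6.55,0.37,-1.02],[0,0,0],1],[[-6.55,0.37,-1.02],[0,0,0],1],[[-6.55,0.37,-1.02],[0,0,0],1],[[-6.55,0.37,-1.02],[0,0,0],1],[[0,0,0],[0,0,0],1]]' && python3 -m crank '[[[0,0,0],[0,0,0],1],[[0,0,0],[0,0,0],1]]'; python3 plan.py
```

```text
t: 8.45
tcp_pos: [0.517, 0.162, 0.3644]
ee_rot: [0.621, 0.708, 0.251, 0.223]
contact_force: [0.0, -0.4, -1.1]
finger_gap: 0.643
grasp_force: 30.0
t: 8.65
tcp_pos: [0.5221, 0.1642, 0.3691]
ee_rot: [0.622, 0.707, 0.253, 0.222]
contact_force: [0.5, 0.5, -1.5]
finger_gap: 0.644
grasp_force: 30.0
target [0.51911103 0.24505544 0.31312036] d world [-0.00303276  0.08085492 -0.05596674] d tool now(cm) [ 8.04929545 -2.9900841   4.80189204] turn [ 0.0280688  -0.08702552 -0.03664353] d in target tool [ 8.05849069 -2.98258345  4.79112211]
```

```bash
python3 -m crank '[[[0,0,0],[2,-1,0],1],[[0,0,0],[2.5,-1,0.5],1],[[0,0,0],[2.0,-0.6,1],1],[[0,0,0],[1,-0.4,1],1],[[0,0,0],[0.55,0,1],1],[[0,0,0],[0,0,0.8],1],[[0,0,0],[0,0,0.5],1],[[0,0,0],[0,0,0],1],[[0,0,0],[0,0,0],1],[[0,0,0],[0,0,0],1]]'; python3 plan.py;  python3 - <<'E'
from plan import *
from bench import *
f={n:grab_frame(n) for n in("scene","top","wrist")};pickle.dump(f,open('f4.pkl','wb'))
s=cv2.resize(f["scene"]["image"][130:290,280:440],(400,400),interpolation=cv2.INTER_CUBIC);t=cv2.resize(f["top"]["image"][100:220,130:250],(400,400),interpolation=cv2.INTER_CUBIC)
cv2.imwrite('pics/e.png',np.vstack([np.hstack([s,t])]))
x0=F+.04*z
for n in("scene","top"): print(n,"rear,origin,dial px",proj(f[n],[F,x0,F+.055*z]).round(1))
E
```

```text
t: 9.65
tcp_pos: [0.5177, 0.2451, 0.3122]
ee_rot: [0.622, 0.707, 0.253, 0.222]
contact_force: [-0.6, 0.1, -1.5]
finger_gap: 0.642
grasp_force: 30.0
target [0.51911103 0.24505544 0.31312036] d world [ 1.37156056e-03 -5.35601686e-06  9.26322710e-04] d tool now(cm) [-0.01809262  0.1638645   0.014625  ] turn [ 0.07378858 -0.08978976  0.03877426] d in target tool [-0.01795894  0.16389542  0.01444219]
scene rear,origin,dial px [[351.5 163. ]
 [347.4 149.7]
 [345.8 144.6]]
top rear,origin,dial px [[185.6 201. ]
 [183.9 211.2]
 [183.3 215.2]]
```

View pics/e.png

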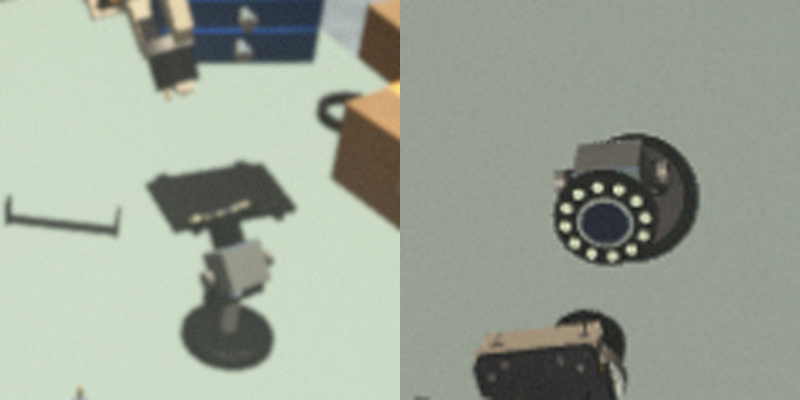

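The scene shows the can at crop (176,68), its back near full-frame (352,164) against the predicted (351.5,163), with the white block at (185,88) and a stud at (168,95). In the top view the can's rear edge is near (187,199). As a tilt check, I'll compare the can and the terminals with where they should be.

```bash
python3 - <<'E'
from plan import *
f=pickle.load(open('f4.pkl','rb'));g=f["scene"];R=sense();p=R["tcp_pos"]
Fa=p-.0428*z
for sg in(1,-1): print("block tip px, 12 up =",sg,proj(g,[Fa+sg*.011*x-.013*z]),"stud side",proj(g,[Fa-sg*.011*x-.013*z+.007*y,Fa-sg*.011*x-.013*z-.007*y]))
im=cv2.resize(g["image"][130:180,325:375],(600,600),interpolation=cv2.INTER_CUBIC)
t=np.linspace(0,2*np.pi,60)[:,None];pol=lambda h,r:proj(g,Fa+h*z+r*(np.cos(t)*x+np.sin(t)*y))
for h,r,c in((0,.026,(0,255,0)),(.04,.03,(255,0,255))):
    q=((pol(h,r)-[325,130]+.5)*12).round().astype(int)
    cv2.polylines(im,[q.reshape(-1,1,2)],True,c,1)
cv2.imwrite('pics/e2.png',im)
E
```

```text
block tip px, 12 up = 1 [[354.48294674 166.70429623]] stud side [[352.69659042 167.50871215]
 [348.64704641 168.72187564]]
block tip px, 12 up = -1 [[350.67563804 168.11415239]] stud side [[356.52902109 166.09183536]
 [352.42901692 167.31910274]]
```

View pics/e2.png

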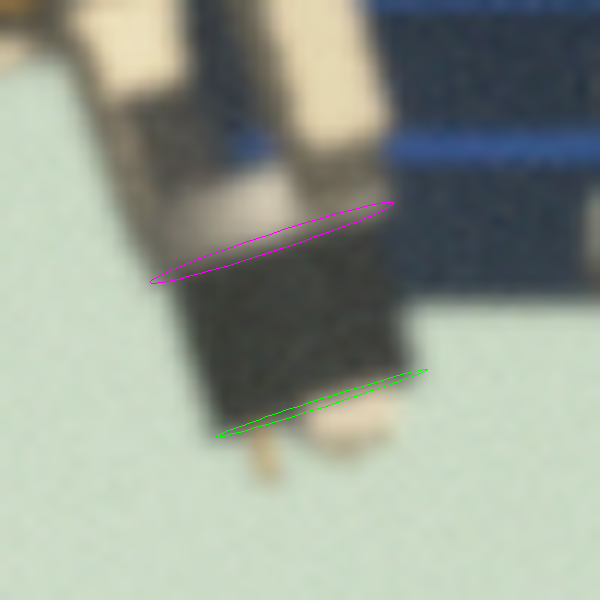

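The drawn outlines coincide with the can's back and the bezel's underside within about 1 px, roughly 3 mm. The terminal block is on the 12 o'clock side as it should be. I'm handing in.

```bash
python3 -m crank '[[[0,0,0],[0,0,0],1],[[0,0,0],[0,0,0],1]]'; python3 -c "
from bench import *
print(job_done())"
```

```text
t: 10.0
tcp_pos: [0.5175, 0.2449, 0.3118]
ee_rot: [0.621, 0.707, 0.253, 0.222]
contact_force: [-0.1, 0.3, -0.8]
finger_gap: 0.644
grasp_force: 30.0
the job is handed in; nothing more can be done
None
```

I handed the job in at t = 10.0 s, with the silver gauge held still in front of the inspection camera, its back to the lens and 12 o'clock up; in the last scene picture its back was about 3 mm from the target point, but `job_done()` gave no verdict.

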